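# Free the stage stop and counter-hold its hidden bolt

## Robot

A 7-joint arm with a two-finger parallel gripper is mounted at the origin on the work surface. World frame = base frame: x ahead of the robot, y to its left, z up, the work surface at z = 0. Lengths are in m, angles in rad, forces in N, time in s.
With the tool pointing down it reaches from about 0.425 to 0.8 m from the base axis. Payload 8.3 kg.
Tool frame: the origin (TCP) lies midway between the tips of the shut fingers; the grasp point (between the pads) lies 19 mm behind it (hold_point_z is the distance from the TCP to the grasp point, in m); z points along the fingers, y is the line along which they close (so a half turn about z gives the same grasp; the last joint's range is limited). The gripper opens to 85 mm and grips with 20 to 120 N. Pads are 22 mm wide; open, the fingers measure 114 mm over their backs; the gripper's body (76 mm by 85 mm) begins 54 mm behind the grasp point. The pads swing forward as they close: fully open they stand 13 mm farther back than shut.
Start: joints at [1.263, 0.383, 0.016, 1.37, -0.006, 1.388, -0.046], TCP at [0.152, -0.606, 0.231] pointing down, gripper open.
Joint ranges: [-2.95, 2.95], [-0.25, 2.06], [-1.52, 1.56], [0.18, 2.33], [-1.44, 4.58], [0.02, 2.06], [-3.01, 3.01]. Speed limits (rad/s): [2.39, 2.39, 3.01, 3.01, 3.14, 3.14, 3.14].

## Interface

Orientations are given as a unit quaternion [x, y, z, w].
In Python, from cell import read_state, camera, job_done, hold_point_z gives the robot as it stands.
- The arm moves only by the tool servo_tool, never from a script. Its argument "deltas" is a list of rows, each an object of numbers: "dx", "dy", "dz": the shift along the tool's x, y, z in m; "yaw": the turn about the tool's z in rad. A call has 1 to 12 rows; each row is the pose to reach, as a shift and turn from the pose commanded when the call began, along the tool's axes at that moment; what a row does not reach only later rows make up. A row lasts 1/8 s, in which the tool goes at most 62.5 mm and 10.7 degrees, less where a joint would pass 70% of its speed; a pose out of reach is approached as far as the arm can. A call with a gripper value outside its range is refused whole. "grip" is the closure, from 0 (fully open) to 1 (shut), set as the call begins (left out, the last holds). The fingers move at their own pace and stop on an object; "force" is the grip in N (left out, the last holds). Time passes only in rows, so rows that repeat a pose let the fingers close. It gives the time, the measured TCP pose, the force, the opening and the grip force at its end, in the units of the state.
- read_state(): the state, without advancing time (a new reading comes with each control period).
- camera(name): name is "scene" or "top" or "wrist"; returns a dict with "frame" (400x640x3 uint8, red, green, blue), "range_z" (400x640 float32, m along the optical axis (not along the pixel's ray), 0 where there is no reading), "vertical_fov" (degrees; the focal length in pixels is half the picture's height over the tangent of half this angle, whatever the lens; pixels are square), "cx", "cy" (the principal point, pixels), "R" (3x3) and "t" (3): a world point X has camera coordinates R X + t. Camera axes: x right, y down, z forward; pixel columns grow to the right and rows downward; lengths in m; the calibration is good to about 2 mm. A picture is of the moment at which its call begins.
- job_done(): hands the job in; it is judged then, once.
The state is a dict: "clock": time; "q": joint angles; "dq": joint speeds; "tau": joint torques, N m; "eef_pos": TCP position; "tool_rot": TCP orientation; "contact_force": force on the tool from outside, world axes, zero at the start; "torque": the same for the moment, N m; "grip_width": finger opening in m; "grip_force": force on a finger pad.
Only numpy, scipy, OpenCV 4.12 (cv2) and the standard library are available. Lean on these libraries where they do the work, as an engineer would, in place of code of your own. Each camera call takes 0.05 s, during which the arm holds its last target. There are 200 camera calls.

## Task

The nut on the stage-stop bracket is about to be undone, so first pull the long lock pin up out of its brass sleeve and stand it in the steel cup. Then reach down into the narrow gap behind the bracket, grasp the bolt's flat head by its two flats, bring it upright and keep it gripped so that it cannot turn: finish while still holding it, do not let go. Leave the tube rack, the objective and the microplate where they are.

Things in the scene. Friction and masses are not known exactly. Their poses are not given: they have to be found in the camera images.
- fixture: Stage stop, screwed down: dark base plate 140 (x) x 190 (y) x 8 mm; origin at centre of its underside, on the work surface; turned about z. In its frame (mm): upright dark bracket x -36 to -26, y -35 to 35, top z 104, nut on its -x face; parallel aluminium rail x 28 to 52, y -75 to 75, top z 88. The 54 mm gap between them is open above and at both ends.
- head (a point): Centre of the bolt's steel head, in the gap at fixture x 0, y 0, z 80 mm. A slab: 10 mm across its two flats (own y), 36 mm long (own z, upright when the bolt is at 0), 16 mm along the bolt's axis (own x = fixture's x); 8 mm shank from it to the bracket. Gripped across the flats, fingers closing along the fixture's y; a firm grip squares it to the pads.
- bolt (a joint): Turn of the bolt about the fixture's +x axis, rad: 0 = head upright, positive = top of the head leaning to the fixture's -y. It starts leaning about 0.3. A light spring (0.15 N m/rad, about 0.05 N m when upright) and a little friction turn it back to about 0.3 whenever it is not held.
- pin_mid (a point): Middle (half-way up) of the loose lock pin, 140 mm long, about 70 g, its z along it to the handle end. Steel shank 8 mm thick from 70 mm below this point to 5 mm above it; aluminium handle 14 mm thick from 5 to 70 mm above it. It stands nearly upright in the sleeve, its foot on the base plate.
- sleeve (a point): Centre of the top of the brass sleeve that holds the lock pin, at fixture x 0, y 60, z 50 mm: outer diameter 22, bore 10, 42 mm deep.
- pin: The same lock pin; origin at the centre of its foot, z along it to the handle end.
- cup_mouth (a point): Centre of the mouth of the round steel cup, fixed on the work surface: 76 mm outside diameter at the rim, walls 3 mm, 85 mm high, floor about 5 mm thick, narrowing slightly downwards. It stands to the left or right of the fixture. A pin stood in it leans against its rim.
- rack: Bystander: black block 75 x 75 x 45 mm with white tubes that stand up to 61 mm; origin at the centre of its underside.
- objective: Bystander: aluminium microscope objective standing upright, 36 mm thick, 50 mm high; origin at the centre of its underside.
- microplate: Bystander: flat white plate 85 x 127 x 17 mm lying beyond the fixture; origin at the centre of its underside.
Things that resemble listed ones, but are neither listed nor needed, are in the scene too. Of the things shaped like the fixture, the dark steel one is meant. Leave any green look-alike of the part that bears cup_mouth alone.

How it is judged:
On the way, in this order (a step that is already met when the one before it is completed fails the run):
1. the lock pin is pulled clear out of its sleeve, held by the fingers (height (world z) of pin above 0.053 m and contact force between the fingers and pin above 0.5 N), for 0.1 s.
2. the lock pin stands in the cup, let go and at rest (horizontal distance between pin_mid and cup_mouth below 0.035 m and height (world z) of pin_mid between 0.045 and 0.09 m and contact force between the fingers and pin below 0.05 N and linear speed of pin below 0.05 m/s), for 0.2 s.
At the end, for the whole second after the job is handed in: Pin stands in the cup (middle within 35 mm of its axis, 45 to 90 mm high, at rest, released); bolt head between the fingers (grasp point within 25 mm of its centre), gripped with more than 6 N, upright within 0.1 rad and not turning (under 0.05 rad/s) (all of step 2 and value of joint bolt between -0.1 and 0.1 rad and velocity of joint bolt between -0.05 and 0.05 rad/s and contact force between the fingers and bolt above 6 N and distance between the grasp point and head below 0.025 m); the arm keeps its last pose, push and grip.
It fails at once if a bystander (tube rack, objective, microplate) is shifted by more than 20 mm (distance of any of rack, objective, microplate from where it was at the start of the episode above 0.02 m).
It also fails if it takes over 38 s, if anything falls off the work surface, if the arm or the gripper's body presses on something with over 40 N, if the wrist force passes 120 N, or if a joint passes its speed limit or range.

## Working session

There is one attempt and no reset: what is moved stays moved. The work goes in short steps, Python scripts to look and compute and a tool call to move; the robot and the scene stay as the last step left them, time stands still between calls to the robot, and variables do not carry over. Pictures are saved under pics/ and viewed, at most 10 in all, crops included, and the job is handed in when it is done.

Besides the shell and the picture viewer there is one more tool, called after "Request:" by a JSON object that holds its "api" and its "payload". servo_tool: Moves the arm, as the interface text tells. Its arguments: {"type":"object","properties":{"deltas":{"type":"array"},"grip":{"type":"number"},"force":{"type":"number"}},"required":["deltas"]}

```bash
mkdir -p pics; cat > h.py <<'E'
import numpy as np,cv2
from cell import read_state,camera,job_done,hold_point_z
def cam(n):
    c=camera(n); c['f']=200/np.tan(np.radians(c['vertical_fov'])/2); return c
def pts(c):
    v,u=np.mgrid[:400,:640]; z=c['range_z']
    P=np.stack([(u-c['cx'])/c['f']*z,(v-c['cy'])/c['f']*z,z],-1)-c['t']
    W=P@np.array(c['R']); W[z==0]=np.nan; return W
def save(c,n): cv2.imwrite('pics/'+n,c['frame'][:,:,::-1])
def shift(dw):
    "world shift -> tool axes"
    from scipy.spatial.transform import Rotation as Ro
    return Ro.from_quat(read_state()['tool_rot']).inv().apply(dw)
E
python3 - <<'E'
from h import *
print(read_state(),hold_point_z)
ims=[]
for n in('top','scene'):
    c=cam(n);save(c,n+'.png');np.savez(n+'.npz',W=pts(c),F=c['frame']);ims.append(c['frame'])
    print(n,c['f'],-np.array(c['R']).T@c['t'],np.array(c['R'])[2])
E
```

```text
{'clock': 0.0, 'q': array([ 1.26312362,  0.3842525 ,  0.01640315,  1.37119196, -0.00631758,
        1.38815612, -0.046536  ]), 'dq': array([-0.00035942,  0.00159537, -0.00088791, -0.00097506, -0.00018026,
       -0.00059313,  0.00183188]), 'tau': array([-2.34114877e-04, -6.27588916e+01,  8.44102688e-01, -3.71828055e+01,
        1.64589006e-02,  1.41974055e-02,  3.48992451e-06]), 'eef_pos': array([ 0.15136177, -0.60587558,  0.23025301]), 'tool_rot': array([ 9.92519826e-01,  1.22079628e-01, -1.34249382e-04, -9.70061606e-04]), 'contact_force': array([0.10391092, 0.08962488, 0.57810673]), 'torque': array([ 0.0081547 , -0.01609848, -0.00173291]), 'grip_force': 0.0, 'grip_width': 0.08531989984380695} 0.0187
top 493.597615911055 [0.29383552 0.0110765  1.22499619] [ 2.19240987e-01 -3.11117935e-04 -9.75670689e-01]
scene 457.97624155925354 [0.99360635 0.66740894 0.82091153] [-0.4133041  -0.61866742 -0.66815443]
```

View pics/top.png

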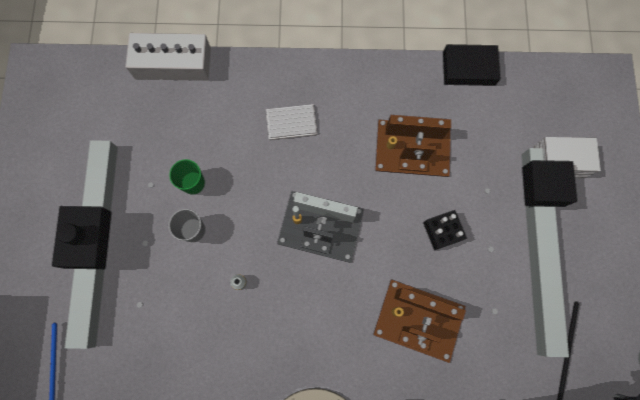

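View pics/scene.png

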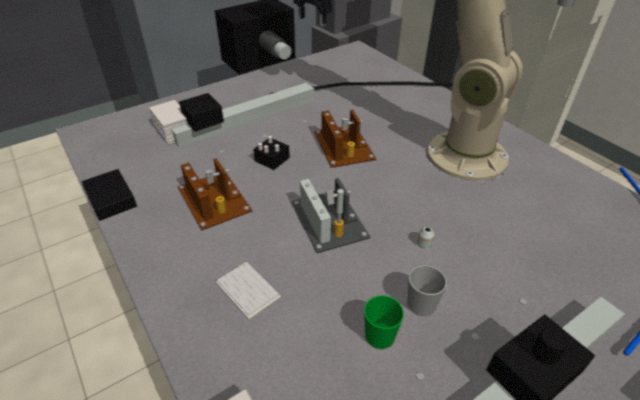

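Top view: the arm is off to the right.
- **Fixture:** dark steel at (320,228). The look-alikes are orange-brown at (413,147) and (420,320).
- **Sleeve and pin:** (297,218) and (295,208). The other brass sleeves, at (393,141) and (399,312), belong to the brown decoys and have no pin.
- **Cup:** grey steel at (186,226). The green look-alike at (186,176) is to be left alone.
- **Bystanders:** rack (445,229), objective (238,283), microplate (291,121).

I choose the dark fixture and the grey cup, then check a close crop and measure.

```bash
python3 - <<'E'
from h import *
d=np.load('top.npz');W=d['W'];F=d['F']
cv2.imwrite('pics/crop.png',cv2.resize(F[170:280,150:380,::-1],None,fx=3.4,fy=3.4,interpolation=cv2.INTER_CUBIC))
def box(u0,u1,v0,v1,z0,z1):
    m=np.zeros(W.shape[:2],bool);m[v0:v1,u0:u1]=1
    return W[m&(W[...,2]>z0)&(W[...,2]<z1)]
r=box(280,370,180,225,.08,.096)
(c,s,a)=cv2.minAreaRect((r[:,:2]*1000).astype(np.float32));print('rail',len(r),c,s,a)
bp=cv2.boxPoints((c,s,a));print(bp)
b=box(280,370,215,265,.095,.112);print('bracket',len(b),cv2.minAreaRect((b[:,:2]*1000).astype(np.float32)))
p=box(275,310,190,230,.125,.165);print('pin top',len(p),np.mean(p,0),p.min(0),p.max(0))
p=box(275,310,205,230,.045,.056);print('sleeve',len(p),np.mean(p,0))
cu=box(160,215,200,250,.078,.092);print('cup',len(cu),cv2.minEnclosingCircle((cu[:,:2]*1000).astype(np.float32)))
for n,q in dict(rack=(420,470,205,255,.03,.07),obj=(225,250,270,295,.03,.06),plate=(260,320,100,145,.01,.03),green=(165,210,155,200,.07,.1)).items():
    k=box(*q);print(n,k.mean(0),k.min(0),k.max(0))
d=np.load('scene.npz');W=d['W']
m=np.zeros(W.shape[:2],bool);m[180:235,325:350]=1
p=W[m&(W[...,2]>.1)&(W[...,2]<.2)];print('scene pin',len(p),p.mean(0),p.min(0),p.max(0))
E
```

```text
rail 694 (523.059814453125, -11.822769165039062) (150.22012329101562, 62.91432189941406) 76.73172760009766
[[475.2038   -77.70809 ]
 [536.43866  -92.147606]
 [570.91583   54.062553]
 [509.68097   68.50207 ]]
bracket 172 ((491.40069580078125, 9.335803985595703), (96.00699615478516, 43.33812713623047), 77.65977478027344)
pin top 41 [0.51535307 0.05084921 0.14437819] [0.50951305 0.04440571 0.12727789] [0.52302292 0.05751035 0.15305052]
sleeve 51 [0.51994907 0.04830733 0.0498717 ]
cup 180 ((488.6474609375, 312.1634216308594), 38.5713005065918)
rack [ 0.49502249 -0.31050747  0.04610063] [ 0.44833997 -0.35784773  0.03017456] [ 0.54218019 -0.26369847  0.06583136]
obj [0.35965567 0.1866797  0.04518202] [0.34256881 0.17134461 0.03022084] [0.37797153 0.20485271 0.05489186]
plate [0.77615456 0.07301902 0.01693404] [0.73014433 0.0060687  0.01002944] [0.82573062 0.14086127 0.02535868]
green [0.61289142 0.32378836 0.081483  ] [0.5714742  0.28342631 0.07002637] [0.64786904 0.35743514 0.09064292]
scene pin 185 [0.49713985 0.03763544 0.11738432] [ 0.45878147 -0.02408311  0.100043  ] [0.52032356 0.06267663 0.14878004]
```

View pics/crop.png

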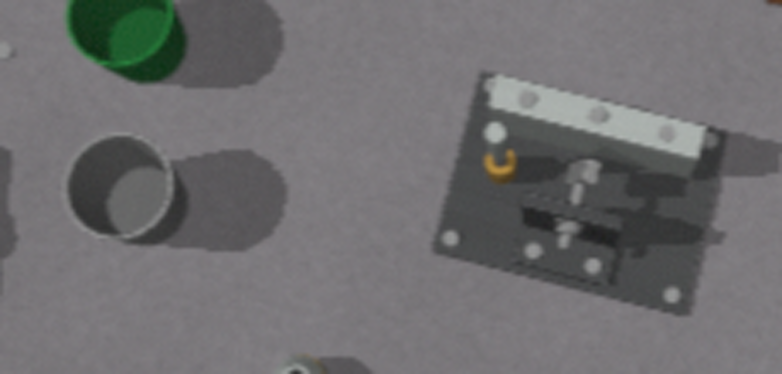

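Crop: the steel cup rim is centred at about (120,186), the pin's pale handle top is at (495,132) above the brass ring at (500,165), and the bolt head is at (583,172) with its shank running to the dark bracket. My choice stands. From the far rail edge, the fixture origin is about (0.503,-0.007) with yaw -0.232. That puts the pin at about (0.516,0.051), which agrees with the direct reading. I'll move in an arc at height.

Request:
{"api": "servo_tool", "payload": {"deltas": [{"dx": 0.048,"dy": -0.0125,"yaw": 0.06},{"dx": 0.096,"dy": -0.025,"yaw": 0.12},{"dx": 0.144,"dy": -0.0375,"yaw": 0.18},{"dx": 0.192,"dy": -0.05,"yaw": 0.24},{"dx": 0.24,"dy": -0.0625,"yaw": 0.3},{"dx": 0.288,"dy": -0.075,"yaw": 0.36},{"dx": 0.336,"dy": -0.0875,"yaw": 0.42},{"dx": 0.384,"dy": -0.1,"yaw": 0.48}], "grip": 0}}

```text
validation failed for argument at $.de...
```

Request:
{"api": "servo_tool", "payload": {"deltas": [{"dx": 0.048,"dy": -0.0125,"dz": 0.0,"yaw": 0.06},{"dx": 0.096,"dy": -0.025,"dz": 0.0,"yaw": 0.12},{"dx": 0.144,"dy": -0.0375,"dz": 0.0,"yaw": 0.18},{"dx": 0.192,"dy": -0.05,"dz": 0.0,"yaw": 0.24},{"dx": 0.24,"dy": -0.0625,"dz": 0.0,"yaw": 0.3},{"dx": 0.288,"dy": -0.075,"dz": 0.0,"yaw": 0.36},{"dx": 0.336,"dy": -0.0875,"dz": 0.0,"yaw": 0.42},{"dx": 0.384,"dy": -0.1,"dz": 0.0,"yaw": 0.48}], "grip": 0}}

```text
clock: 1.1
eef_pos: [0.5009, -0.4153, 0.2308]
tool_rot: [0.993, -0.118, -0.0, -0.0]
contact_force: [0.0, -1.6, 0.0]
grip_width: 0.0852
grip_force: 0.0
```

Request:
{"api": "servo_tool", "payload": {"deltas": [{"dx": -0.0093,"dy": -0.0457,"dz": 0.0,"yaw": 0.0},{"dx": -0.0186,"dy": -0.0914,"dz": 0.0,"yaw": 0.0},{"dx": -0.0279,"dy": -0.137,"dz": 0.0,"yaw": 0.0},{"dx": -0.0372,"dy": -0.183,"dz": 0.0,"yaw": 0.0},{"dx": -0.0465,"dy": -0.2285,"dz": 0.0,"yaw": 0.0},{"dx": -0.0558,"dy": -0.274,"dz": 0.0,"yaw": 0.0},{"dx": -0.065,"dy": -0.32,"dz": 0.0,"yaw": 0.0},{"dx": -0.0744,"dy": -0.366,"dz": 0.0,"yaw": 0.0},{"dx": -0.0837,"dy": -0.411,"dz": 0.0,"yaw": 0.0},{"dx": -0.093,"dy": -0.457,"dz": 0.0,"yaw": 0.0},{"dx": -0.093,"dy": -0.457,"dz": 0.0,"yaw": 0.0}]}}

```text
clock: 2.48
eef_pos: [0.5152, 0.0548, 0.2312]
tool_rot: [0.994, -0.114, -0.0, -0.001]
contact_force: [-0.6, 0.0, -0.6]
grip_width: 0.0852
grip_force: 0.0
```

```bash
python3 - <<'E'
from h import *
c=cam('wrist');save(c,'w1.png');np.savez('w1.npz',W=pts(c),F=c['frame']);W=pts(c)
s=read_state();print(s['eef_pos'],s['q'])
m=(W[...,2]>.135)&(W[...,2]<.152)&(np.hypot(W[...,0]-.516,W[...,1]-.051)<.03)
p=W[m];print('pintop',len(p),p.mean(0),p.min(0),p.max(0))
r=W[(W[...,2]>.083)&(W[...,2]<.093)&(W[...,0]>.48)&(W[...,0]<.6)]
print('z88',len(r),cv2.boxPoints(cv2.minAreaRect((r[:,:2]*1000).astype(np.float32))))
E
```

```text
[0.51541385 0.05182404 0.23102651] [ 0.16756129  0.1749789  -0.37359206  1.64721316  0.0648796   1.33236507
 -2.01807374]
pintop 303 [0.51505474 0.05038822 0.14661086] [0.50737945 0.04387264 0.13505662] [0.52062209 0.05761995 0.14972281]
z88 5280 [[480.00436 -92.00763]
 [599.9092  -92.01285]
 [599.9286  353.5959 ]
 [480.0238  353.6011 ]]
```

View pics/w1.png

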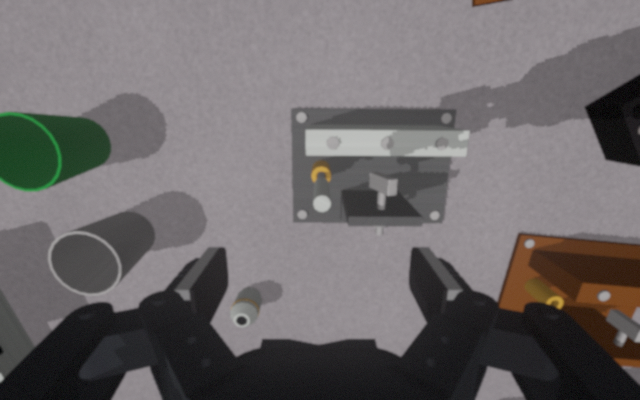

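Wrist view: the pin top is at (322,203), between the fingers and aligned with the TCP to within 2 mm. The brass sleeve is at (321,174), the bolt head at (383,183), the cup at (85,262), and the objective at (243,305), clear of the fingers. I'll descend and grip the handle.

Request:
{"api": "servo_tool", "payload": {"deltas": [{"dx": 0.0,"dy": 0.001,"dz": 0.03,"yaw": 0.0},{"dx": 0.0,"dy": 0.001,"dz": 0.065,"yaw": 0.0},{"dx": 0.0,"dy": 0.001,"dz": 0.1,"yaw": 0.0},{"dx": 0.0,"dy": 0.001,"dz": 0.125,"yaw": 0.0},{"dx": 0.0,"dy": 0.001,"dz": 0.125,"yaw": 0.0}]}}

```text
clock: 3.15
eef_pos: [0.514, 0.0472, 0.1043]
tool_rot: [0.993, -0.118, -0.002, 0.001]
contact_force: [-0.3, -0.4, -0.1]
grip_width: 0.0853
grip_force: 0.0
```

Request:
{"api": "servo_tool", "payload": {"deltas": [{"dx": 0.0,"dy": 0.0,"dz": 0.0,"yaw": 0.0},{"dx": 0.0,"dy": 0.0,"dz": 0.0,"yaw": 0.0},{"dx": 0.0,"dy": 0.0,"dz": 0.0,"yaw": 0.0},{"dx": 0.0,"dy": 0.0,"dz": 0.0,"yaw": 0.0},{"dx": 0.0,"dy": 0.0,"dz": 0.0,"yaw": 0.0},{"dx": 0.0,"dy": 0.0,"dz": 0.0,"yaw": 0.0},{"dx": 0.0,"dy": 0.0,"dz": 0.0,"yaw": 0.0},{"dx": 0.0,"dy": 0.0,"dz": 0.0,"yaw": 0.0}], "grip": 1, "force": 40}}

```text
clock: 4.15
eef_pos: [0.5161, 0.0495, 0.1068]
tool_rot: [0.993, -0.117, 0.001, -0.0]
contact_force: [1.7, 4.3, 5.4]
grip_width: 0.0118
grip_force: 39.4
```

Request:
{"api": "servo_tool", "payload": {"deltas": [{"dx": 0.0,"dy": 0.0,"dz": -0.01,"yaw": 0.0},{"dx": 0.0,"dy": 0.0,"dz": -0.025,"yaw": 0.0},{"dx": 0.0,"dy": 0.0,"dz": -0.045,"yaw": 0.0},{"dx": 0.0,"dy": 0.0,"dz": -0.065,"yaw": 0.0},{"dx": 0.0,"dy": 0.0,"dz": -0.09,"yaw": 0.0},{"dx": 0.0,"dy": 0.0,"dz": -0.115,"yaw": 0.0},{"dx": 0.0,"dy": 0.0,"dz": -0.135,"yaw": 0.0},{"dx": 0.0,"dy": 0.0,"dz": -0.135,"yaw": 0.0}]}}

```text
clock: 5.15
eef_pos: [0.5159, 0.0479, 0.2419]
tool_rot: [0.993, -0.118, 0.001, 0.0]
contact_force: [-0.4, -0.5, -1.4]
grip_width: 0.012
grip_force: 39.2
```

```bash
python3 - <<'E'
from h import *
c=cam('scene');save(c,'s2.png')
cv2.imwrite('pics/s2c.png',cv2.resize(c['frame'][100:340,270:480,::-1],None,fx=2.5,fy=2.5))
c=cam('wrist');W=pts(c)
m=(W[...,2]>.08)&(W[...,2]<.09)&(np.hypot(W[...,0]-.4886,W[...,1]-.312)<.06)
p=W[m];print('cup',len(p),cv2.minEnclosingCircle((p[:,:2]*1000).astype(np.float32)))
s=read_state();print(s['eef_pos'],s['grip_width'],shift(np.array([.4886,.312,.24])-s['eef_pos']))
E
```

```text
cup 998 ((483.6739807128906, 310.79571533203125), 38.9974250793457)
[0.51502491 0.04808519 0.24006405] 0.011648214900903689 [-8.73909414e-02 -2.50423881e-01 -8.63484569e-05]
```

View pics/s2c.png

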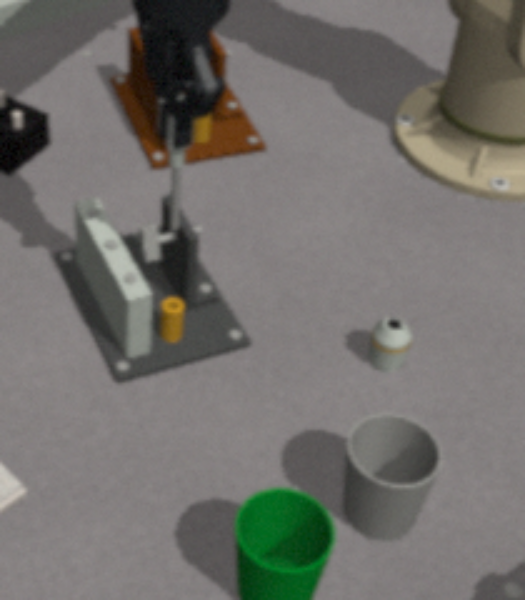

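The scene crop shows the pin hanging upright in the fingers at (176,190), clear of the empty sleeve at (173,310). The steel cup at (392,470) is open. I'll carry the pin over it.

Request:
{"api": "servo_tool", "payload": {"deltas": [{"dx": -0.005,"dy": -0.015,"dz": 0.0,"yaw": 0.0},{"dx": -0.018,"dy": -0.05,"dz": 0.0,"yaw": 0.0},{"dx": -0.032,"dy": -0.09,"dz": 0.0,"yaw": 0.0},{"dx": -0.046,"dy": -0.13,"dz": 0.0,"yaw": 0.0},{"dx": -0.06,"dy": -0.17,"dz": 0.0,"yaw": 0.0},{"dx": -0.074,"dy": -0.21,"dz": 0.0,"yaw": 0.0},{"dx": -0.085,"dy": -0.238,"dz": 0.0,"yaw": 0.0},{"dx": -0.089,"dy": -0.249,"dz": 0.0,"yaw": 0.0},{"dx": -0.089,"dy": -0.249,"dz": 0.0,"yaw": 0.0},{"dx": -0.089,"dy": -0.249,"dz": 0.0,"yaw": 0.0}]}}

```text
clock: 6.5
eef_pos: [0.4877, 0.3102, 0.2411]
tool_rot: [0.993, -0.118, 0.0, 0.0]
contact_force: [-0.1, -0.0, -0.4]
grip_width: 0.0117
grip_force: 39.2
```

```bash
python3 - <<'E'
from h import *
c=cam('wrist');W=pts(c);save(c,'w3.png')
m=(W[...,2]>.08)&(W[...,2]<.09)&(np.hypot(W[...,0]-.4886,W[...,1]-.312)<.06)
p=W[m];print('cup',len(p),cv2.minEnclosingCircle((p[:,:2]*1000).astype(np.float32)))
s=read_state();print(s['eef_pos'],s['q'])
E
```

```text
cup 800 ((484.63006591796875, 311.73779296875), 37.80035400390625)
[0.48780306 0.31010915 0.24124206] [-0.20888289  0.32328379 -0.53123441  1.46856006  0.16496477  1.39458779
 -2.55476532]
```

View pics/w3.png

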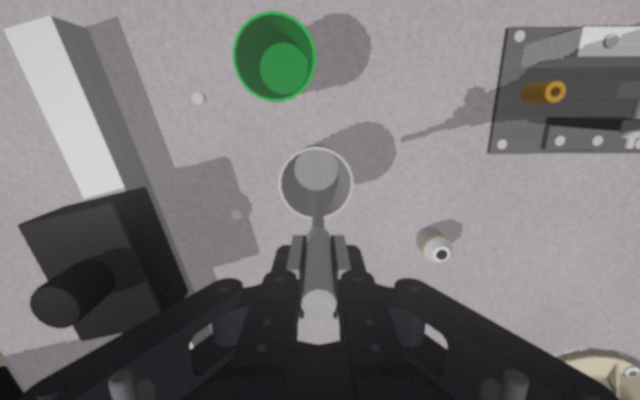

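Wrist view: the pin hangs between the fingers at (318,250), over the cup mouth at (316,182), about 3 mm off the axis. I'll lower it.

Request:
{"api": "servo_tool", "payload": {"deltas": [{"dx": -0.002,"dy": -0.001,"dz": 0.02,"yaw": 0.0},{"dx": -0.002,"dy": -0.001,"dz": 0.045,"yaw": 0.0},{"dx": -0.002,"dy": -0.001,"dz": 0.07,"yaw": 0.0},{"dx": -0.002,"dy": -0.001,"dz": 0.095,"yaw": 0.0},{"dx": -0.002,"dy": -0.001,"dz": 0.115,"yaw": 0.0},{"dx": -0.002,"dy": -0.001,"dz": 0.127,"yaw": 0.0},{"dx": -0.002,"dy": -0.001,"dz": 0.133,"yaw": 0.0},{"dx": -0.002,"dy": -0.001,"dz": 0.133,"yaw": 0.0},{"dx": -0.002,"dy": -0.001,"dz": 0.133,"yaw": 0.0}]}}

```text
clock: 7.68
eef_pos: [0.4858, 0.3135, 0.1092]
tool_rot: [0.993, -0.117, 0.001, -0.0]
contact_force: [0.4, 0.4, -1.9]
grip_width: 0.0119
grip_force: 39.2
```

Not on the floor yet, within about 3 mm. Release.

Request:
{"api": "servo_tool", "payload": {"deltas": [{"dx": 0.0,"dy": 0.0,"dz": 0.002,"yaw": 0.0},{"dx": 0.0,"dy": 0.0,"dz": 0.002,"yaw": 0.0},{"dx": 0.0,"dy": 0.0,"dz": 0.002,"yaw": 0.0},{"dx": 0.0,"dy": 0.0,"dz": 0.002,"yaw": 0.0},{"dx": 0.0,"dy": 0.0,"dz": 0.002,"yaw": 0.0},{"dx": 0.0,"dy": 0.0,"dz": 0.002,"yaw": 0.0},{"dx": 0.0,"dy": 0.0,"dz": 0.002,"yaw": 0.0},{"dx": 0.0,"dy": 0.0,"dz": 0.002,"yaw": 0.0}], "grip": 0}}

```text
clock: 8.68
eef_pos: [0.4854, 0.3132, 0.1064]
tool_rot: [0.993, -0.117, 0.0, -0.0]
contact_force: [-0.1, 1.1, 0.7]
grip_width: 0.0858
grip_force: 0.0
```

Request:
{"api": "servo_tool", "payload": {"deltas": [{"dx": 0.0,"dy": 0.0,"dz": -0.015,"yaw": 0.0},{"dx": 0.0,"dy": 0.0,"dz": -0.035,"yaw": 0.0},{"dx": 0.0,"dy": 0.0,"dz": -0.06,"yaw": 0.0},{"dx": 0.0,"dy": 0.0,"dz": -0.085,"yaw": 0.0},{"dx": 0.0,"dy": 0.0,"dz": -0.11,"yaw": 0.0},{"dx": 0.0,"dy": 0.0,"dz": -0.13,"yaw": 0.0},{"dx": 0.0,"dy": 0.0,"dz": -0.13,"yaw": 0.0}]}}

```text
clock: 9.55
eef_pos: [0.4861, 0.314, 0.239]
tool_rot: [0.993, -0.117, 0.002, -0.001]
contact_force: [1.4, 0.2, -0.4]
grip_width: 0.0854
grip_force: 0.0
```

```bash
python3 - <<'E'
from h import *
c=cam('wrist');save(c,'w4.png');W=pts(c)
m=(W[...,2]>.092)&(W[...,2]<.16)&(np.hypot(W[...,0]-.486,W[...,1]-.3117)<.09)
p=W[m]
print(len(p),p.mean(0),p.min(0),p.max(0));print(p[np.argsort(p[:,2])[::max(1,len(p)//8)]])
s=read_state();print(s['clock'],s['eef_pos'])
E
```

```text
514 [0.51384117 0.28127325 0.11836133] [0.49888527 0.26778242 0.09219055] [0.52500505 0.29595021 0.13168145]
[[0.49994447 0.29309179 0.09219055]
 [0.51171808 0.29184804 0.10074711]
 [0.51783669 0.2854724  0.109356  ]
 [0.50945013 0.28339731 0.11700001]
 [0.51003611 0.277796   0.12362144]
 [0.51136976 0.27783675 0.12660802]
 [0.51613478 0.27197749 0.12814913]
 [0.51708326 0.27527747 0.12938708]
 [0.51522717 0.27674216 0.13164398]]
9.6 [0.48565559 0.3134863  0.23734188]
```

View pics/w4.png

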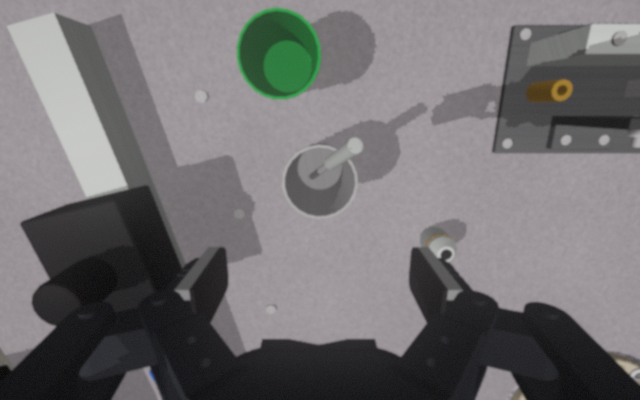

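Wrist view: the pin stands in the steel cup, foot inside, leaning on the rim with its top at (355,146). By depth its middle is about 12 mm from the cup axis at z 0.07. Now to above the bolt head.

Request:
{"api": "servo_tool", "payload": {"deltas": [{"dx": 0.01,"dy": 0.03,"dz": 0.0,"yaw": 0.0},{"dx": 0.024,"dy": 0.08,"dz": 0.0,"yaw": 0.0},{"dx": 0.038,"dy": 0.13,"dz": 0.0,"yaw": 0.0},{"dx": 0.053,"dy": 0.18,"dz": 0.0,"yaw": 0.0},{"dx": 0.067,"dy": 0.23,"dz": 0.0,"yaw": 0.0},{"dx": 0.08,"dy": 0.275,"dz": 0.0,"yaw": 0.0},{"dx": 0.088,"dy": 0.3,"dz": 0.0,"yaw": 0.0},{"dx": 0.09,"dy": 0.308,"dz": 0.0,"yaw": 0.0},{"dx": 0.09,"dy": 0.308,"dz": 0.0,"yaw": 0.0},{"dx": 0.09,"dy": 0.308,"dz": 0.0,"yaw": 0.0}]}}

```text
clock: 10.85
eef_pos: [0.501, -0.0055, 0.2362]
tool_rot: [0.993, -0.116, -0.0, -0.0]
contact_force: [-0.5, 0.2, 0.8]
grip_width: 0.0854
grip_force: 0.0
```

```bash
python3 - <<'E'
from h import *
c=cam('wrist');save(c,'w5.png');W=pts(c)
s=read_state();print(s['clock'],s['eef_pos'],s['q'][6],s['tool_rot'])
ps=np.array([-.232]);
y=np.array([.230,.973]);x=np.array([.973,-.230]);O=np.array([.503,-.007])
D=W[...,:2]-O; X=D@x; Y=D@y; Z=W[...,2]
def st(n,m): print(n,m.sum(),[np.round(np.percentile(a[m],[1,50,99])*1000,1) for a in(X,Y,Z)])
st('rail',(Z>.083)&(Z<.093)&(X>.018)&(X<.065)&(abs(Y)<.09))
st('brk',(Z>.099)&(Z<.109)&(X<-.018)&(X>-.045)&(abs(Y)<.05))
st('head',(Z>.085)&(Z<.108)&(abs(X)<.014)&(abs(Y)<.03))
st('sleeve',(Z>.046)&(Z<.054)&(abs(X)<.02)&(abs(Y-.06)<.02))
m=(Z>.083)&(Z<.093)&(X>.02)&(X<.065)&(abs(Y)<.09)
k=np.polyfit(Y[m],X[m],1);print('rail slope',k[0])
E
```

```text
10.9 [ 0.50105071 -0.00558052  0.23623866] -1.8938311099519998 [ 9.93244980e-01 -1.16035945e-01 -9.42965126e-05 -2.45893684e-04]
rail 4170 [array([24.9, 37.5, 48.9]), array([-74.7,  -2.2,  71.6]), array([84.4, 88.4, 92.1])]
brk 845 [array([-39.2, -33. , -28.8]), array([-35.5,  -2.2,  32.9]), array([ 99.4, 104.1, 105.8])]
head 267 [array([-10.5,  -2. ,   5. ]), array([-11.7,  -5. ,   1.7]), array([85.4, 96.4, 99.1])]
sleeve 248 [array([-13. ,  -2.7,   7.2]), array([47.9, 58.2, 68.2]), array([46.4, 49.9, 52. ])]
rail slope 0.005807578803767426
```

View pics/w5.png

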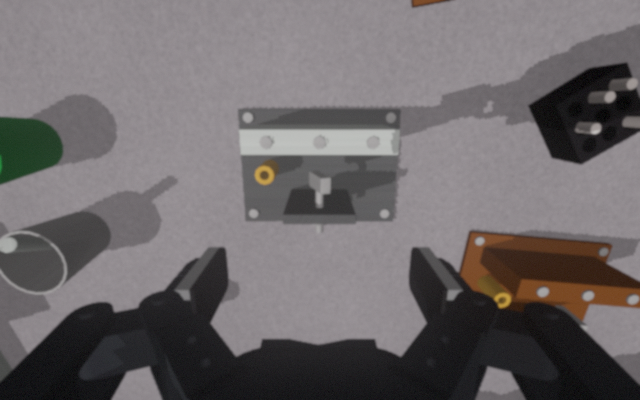

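Wrist view: the TCP is over the gap. The leaning head is at (321,181), the rail at (320,142), the bracket at (320,217) and the sleeve at (264,175). The rail, bracket and sleeve readings put the head about 2.6 mm along tool y from the TCP. I'll descend into the gap.

Request:
{"api": "servo_tool", "payload": {"deltas": [{"dx": 0.0,"dy": 0.0026,"dz": 0.02,"yaw": 0.0},{"dx": 0.0,"dy": 0.0026,"dz": 0.045,"yaw": 0.0},{"dx": 0.0,"dy": 0.0026,"dz": 0.07,"yaw": 0.0},{"dx": 0.0,"dy": 0.0026,"dz": 0.095,"yaw": 0.0},{"dx": 0.0,"dy": 0.0026,"dz": 0.12,"yaw": 0.0},{"dx": 0.0,"dy": 0.0026,"dz": 0.14,"yaw": 0.0},{"dx": 0.0,"dy": 0.0026,"dz": 0.158,"yaw": 0.0},{"dx": 0.0,"dy": 0.0026,"dz": 0.17,"yaw": 0.0},{"dx": 0.0,"dy": 0.0026,"dz": 0.174,"yaw": 0.0},{"dx": 0.0,"dy": 0.0026,"dz": 0.174,"yaw": 0.0}]}}

```text
clock: 12.15
eef_pos: [0.5007, -0.0095, 0.0626]
tool_rot: [0.993, -0.117, 0.0, -0.0]
contact_force: [0.2, -0.1, 1.0]
grip_width: 0.0856
grip_force: 0.0
```

Request:
{"api": "servo_tool", "payload": {"deltas": [{"dx": 0.0,"dy": 0.0,"dz": 0.0,"yaw": 0.0},{"dx": 0.0,"dy": 0.0,"dz": 0.0,"yaw": 0.0},{"dx": 0.0,"dy": 0.0,"dz": 0.0,"yaw": 0.0},{"dx": 0.0,"dy": 0.0,"dz": 0.0,"yaw": 0.0},{"dx": 0.0,"dy": 0.0,"dz": 0.0,"yaw": 0.0},{"dx": 0.0,"dy": 0.0,"dz": 0.0,"yaw": 0.0},{"dx": 0.0,"dy": 0.0,"dz": 0.0,"yaw": 0.0},{"dx": 0.0,"dy": 0.0,"dz": 0.0,"yaw": 0.0},{"dx": 0.0,"dy": 0.0,"dz": 0.0,"yaw": 0.0},{"dx": 0.0,"dy": 0.0,"dz": 0.0,"yaw": 0.0}], "grip": 1, "force": 70}}

```text
clock: 13.4
eef_pos: [0.5012, -0.0064, 0.0624]
tool_rot: [0.993, -0.116, 0.001, -0.002]
contact_force: [4.0, 9.8, -4.3]
grip_width: 0.0089
grip_force: 68.3
```

```bash
python3 - <<'E'
from h import *
for i in range(2):
    s=read_state();print({k:np.round(s[k],4) for k in('clock','eef_pos','contact_force','torque','grip_force','grip_width')})
    if i==0:c=cam('wrist');W=pts(c)
d=cam('scene')
cv2.imwrite('pics/e.png',np.hstack([cv2.resize(c['frame'][120:400,160:480,::-1],(400,350)),cv2.resize(d['frame'][130:270,270:430,::-1],(400,350),interpolation=cv2.INTER_CUBIC)]))
m=(np.hypot(W[...,0]-.486,W[...,1]-.3117)<.09)&(W[...,2]>.092)
E
```

```text
{'clock': np.float64(13.4), 'eef_pos': array([ 0.5012, -0.0064,  0.0624]), 'contact_force': array([ 3.9668,  9.7942, -4.3054]), 'torque': array([ 2.1304, -0.7392, -0.0481]), 'grip_force': np.float64(68.3022), 'grip_width': np.float64(0.0089)}
{'clock': np.float64(13.45), 'eef_pos': array([ 0.5012, -0.0064,  0.0624]), 'contact_force': array([ 2.8997,  9.5994, -3.966 ]), 'torque': array([ 2.1426, -0.6986,  0.0039]), 'grip_force': np.float64(68.3025), 'grip_width': np.float64(0.0088)}
```

View pics/e.png

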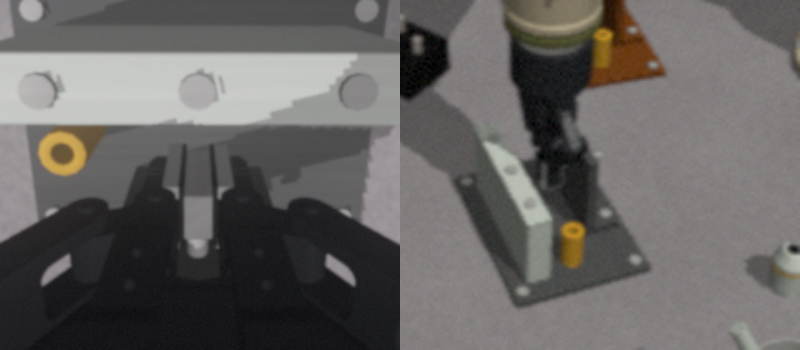

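Left, wrist: the head sits squarely between both pads at (200,205), with the shank at (198,248). Right, scene: the gripper is in the gap and the pin is still leaning in the cup, at (745,335). I'll ease off the 10 N side load and settle.

Request:
{"api": "servo_tool", "payload": {"deltas": [{"dx": 0.0,"dy": -0.001,"dz": 0.0,"yaw": 0.0},{"dx": 0.0,"dy": -0.002,"dz": 0.0,"yaw": 0.0},{"dx": 0.0,"dy": -0.002,"dz": 0.0,"yaw": 0.0},{"dx": 0.0,"dy": -0.002,"dz": 0.0,"yaw": 0.0},{"dx": 0.0,"dy": -0.002,"dz": 0.0,"yaw": 0.0},{"dx": 0.0,"dy": -0.002,"dz": 0.0,"yaw": 0.0},{"dx": 0.0,"dy": -0.002,"dz": 0.0,"yaw": 0.0},{"dx": 0.0,"dy": -0.002,"dz": 0.0,"yaw": 0.0}]}}

```text
clock: 14.5
eef_pos: [0.5012, -0.0064, 0.0624]
tool_rot: [0.993, -0.117, 0.0, -0.001]
contact_force: [1.7, 6.0, -2.3]
grip_width: 0.009
grip_force: 68.7
```

```bash
python3 - <<'E'
from h import *
s=read_state();print(s['contact_force'],s['grip_force'],s['grip_width'])
W=pts(cam('top'))
m=(np.hypot(W[...,0]-.486,W[...,1]-.3117)<.09)&(W[...,2]>.1)&(W[...,2]<.15);print('pin',m.sum(),W[m].mean(0))
if m.sum()>5 and s['grip_force']>40 and np.linalg.norm(s['contact_force'])<15: print(job_done())
E
```

```text
[ 1.69782783  6.04618095 -2.32334757] 68.72116684913635 0.00904159604340763
pin 70 [0.51521381 0.27865202 0.12047732]
the job is handed in; nothing more can be done
None
```

The job is handed in, with no verdict returned: the lock pin leans in the steel cup, the bolt head is gripped squarely across its flats at about 69 N, looking upright in the last picture, and the rack, objective and microplate were not touched as far as I could see.

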